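# Start the bench cleaner and rinse the flux brush

## Task

On this phone-repair bench, press the large start button of the little cleaner fully down and let it come back up, leaving its small stop button alone. Then take the brush from its rest and, keeping it in the grip, dip its bristle end at least 1 cm below the rim of the basin for about a second without pressing it against the basin. Finally lay the brush gently back across the middle of both bars of its rest and let go, leaving the phone, the bottle and the tin where they are.

Things in the scene. Friction and masses are not known exactly. Their poses are not given: they have to be found in the camera images.
- cleaner: bench cleaner, fixed: white plastic housing 130 (x) by 190 (y) by 60 mm high with a round steel basin sunk in its top at its -y end and two metal push buttons in black collars on its top at its +y end. Origin at the centre of its underside, z up.
- basin_rim (a point): centre of the basin's round mouth at rim height, 68 mm above the table (rim stands 8 mm above the housing's top). Inner diameter 77 mm, wall 3 mm, inner floor 59 mm below the rim. Lies at (0, -42, 68) mm in the cleaner's frame.
- start_button (a joint): travel of the large start button: 0 up, 0.006 m fully down; springs back; about 5 N holds it fully down
- start_button_top (a point): centre of the start button's top face; cap 28 mm in diameter, collar 44 mm in diameter and 12 mm high; the top stands 22 mm above the housing (82 mm above the table) when up. Button centre at (30, 60) mm in the cleaner's frame.
- stop_button (a joint): travel of the small stop button, not to be pressed: 0 up, 0.005 m fully down
- stop_button_top (a point): centre of the stop button's top face; cap 14 mm in diameter, collar 30 mm in diameter; top 81 mm above the table. Button centre at (-35, 60) mm in the cleaner's frame.
- brush: loose flat brush 180 mm long, 35 g: black handle 14 mm wide (y) and 12 mm thick (z) from x = -55 to +90 mm (aluminium ferrule at its end), grey bristles 12 by 9 mm to x = -90 mm. Origin on its axis at mid-length, x along the handle away from the bristles, z up. On the rest its axis is 30 mm above the table. Grip it across its width near the origin.
- brush_tip (a point): end of the bristles, at (-90, 0, 0) mm in the brush's frame
- rest: fixed aluminium brush rest: base plate 130 (x) by 84 (y) by 4 mm with two cross bars at x = -45 and +45 mm, 10 mm wide, 84 mm long in y, tops 24 mm above the table, a lip 6 mm wide and 10 mm higher at either end. The brush lies across both bars along x. Origin at the centre of its underside.
- phone: bystander: loose white phone 147 (x) by 71 (y) by 8 mm lying flat; origin at the centre of its underside
- bottle: bystander: loose amber bottle, 48 mm in diameter, 105 mm high, upright; origin at the centre of its underside
- tin: bystander: loose round aluminium tin, 56 mm in diameter, 45 mm high; origin at the centre of its underside
Mind the look-alikes: they are no part of the job. Several things have the shape of the cleaner; the one meant has the colours described above. Leave any purple look-alike of the brush alone.

How it is judged (in metres and radians):
On the way, in this order (a step that is already met when the one before it is completed fails the run):
1. the start button is pressed fully down (over 5 of its 6 mm) (value of joint start_button above 0.005 m), for 0.1 s.
2. the start button is let go and is up again (value of joint start_button below 0.001 m), for 0.1 s.
3. the brush, held by the fingers, has its bristle end at least 10 mm below the basin's rim, inside the basin, for 0.6 s (z of brush_tip in the frame of basin_rim below -0.01 m and horizontal distance between brush_tip and basin_rim below 0.038 m and contact force between the fingers and brush above 0.5 N), for 0.6 s.
At the end, for the whole second after the job is handed in: The brush lies at rest across both bars of its rest, its middle within 25 mm along and 30 mm across of the rest's middle, its axis 25 to 35 mm above the table and within 0.25 rad of the rest's x axis (either way round); both buttons are up (x of brush in the frame of rest between -0.025 and 0.025 m and y of brush in the frame of rest between -0.03 and 0.03 m and z of brush in the frame of rest between 0.025 and 0.035 m and angle between the x axis of brush and the x axis of rest, either way round below 0.25 rad and linear speed of brush below 0.02 m/s and value of joint each of start_button, stop_button below 0.001 m); the robot touches nothing.
It fails at once if the stop button is pressed (over 2.5 mm) (value of joint stop_button above 0.0025 m).
It fails at once if the brush is pressed against the cleaner with more than 10 N (contact force between brush and cleaner above 10 N).
It fails at once if the brush is dropped or thrown (faster than 0.6 m/s out of the fingers) (linear speed of brush above 0.6 m/s and contact force between the fingers and brush below 0.05 N).
It fails at once if the phone, bottle or tin is moved more than 30 mm (distance of any of phone, bottle, tin from where it was at the start of the episode above 0.03 m).
It also fails if it takes over 67 s, if anything falls off the work surface, if the arm or the gripper's body presses on something with over 40 N, if the wrist force passes 120 N, or if a joint passes its speed limit or range.

## Robot

A 6-joint arm with a two-finger parallel gripper is mounted at the origin on the work surface. World frame = base frame: x ahead of the robot, y to its left, z up, the work surface at z = 0. Lengths are in m, angles in degrees, forces in N, time in s.
With the tool pointing down it reaches from about 0.375 to 0.9 m from the base axis. Payload 3.1 kg.
Tool frame: the origin (TCP) lies on the centre line of the jaws, within the pads' length; the fingertips stand 19 mm ahead of it and the grasp point (between the pads) is the TCP (tips_ahead is the distance from the TCP to the fingertips, in m); z points along the fingers, y is the line along which they close (so a half turn about z gives the same grasp; the last joint's range is limited). The gripper opens to 87 mm and grips with 3 to 60 N. Pads are 19 mm wide; open, the fingers measure 117 mm over their backs; the gripper's body (75 mm by 190 mm) begins 51 mm behind the grasp point.
Start: joints at [58.7, 30.224, 82.088, -0, 67.689, -10.227], TCP at [0.225, 0.583, 0.219] pointing down, gripper open.
Joint ranges: [-176.69, 176.69], [-43.24, 126.21], [12.49, 139.97], [-82, 262], [0, 151.66], [-163.58, 163.58]. Speed limits (degrees/s): [159.86, 159.86, 180, 180, 180, 180].

## Interface

Orientations are given as a 3x3 rotation matrix whose columns are the frame's x, y, z axes.
In Python, from rig import read_state, capture, hand_in, trace, landmark_of, tips_ahead gives the robot as it stands.
- The arm moves only by the shell command python3 -m jog 'ROWS'. ROWS is JSON, a list of rows, each an object of numbers: "tx", "ty", "tz": the shift along the tool's x, y, z in cm; "roll": the turn about the tool's z in rad; "jaw": the opening, from 0 (shut) to 1 (fully open). A call has 1 to 8 rows; each row shifts and turns the commanded pose from where the row before left it, along the tool's axes as they then stand; what a row does not reach is not made up. A row lasts 1/10 s, in which the tool goes at most 50 mm and 8.59 degrees, less where a joint would pass 70% of its speed; a pose out of reach is approached as far as the arm can. A call with a gripper value outside its range is refused whole. The fingers move at their own pace and stop on an object; the grip force is fixed at half the most. Time passes only in rows, so rows that do not move let the fingers close. It gives the time, the measured TCP pose, the force, the opening and the grip force at its end, in the units of the state.
- read_state(): the state, without advancing time (a new reading comes with each control period).
- capture(name): name is "side" or "top"; returns a dict with "img" (384x512x3 uint8, red, green, blue), "vertical_fov" (degrees; the focal length in pixels is half the picture's height over the tangent of half this angle, whatever the lens; pixels are square), "cx", "cy" (the principal point, pixels), "cam_to_world" (4x4, takes a point from camera to world coordinates). Camera axes: x right, y up, looking along -z (the intrinsics and any distortion apply to the point x, -y, -z); pixel columns grow to the right and rows downward; lengths in m; the calibration is good to about 2 mm. A picture is of the moment at which its call begins. There is no depth.
- hand_in(): hands the job in; it is judged then, once.
Trained networks look in the newest picture that a camera, given by its name, has taken for a name from the list of things; names that differ only in an ending like _2 or _b are one class to them, and where a whole thing is asked for, a point or a joint stands for the part that bears it (a point fixed in the world has none). Each returns a list of dicts, best first, with "p" (0 to 1); they miss things now and then, are a little off and sometimes report something else, mostly with a low value. They report only what shows in the picture. A call takes as long as a camera call. They do not tell look-alikes from the thing itself.
- trace(camera, thing): "pixels" (384x512 bool, what is visible of it) and "bbox" ([left, top, width, height] in pixels, round what is visible of it).
- landmark_of(camera, thing): "point" ([row, column] in pixels: a listed point, or the origin of a listed thing).
The state is a dict: "time_s": time; "joint_positions": joint angles; "qvel": joint speeds; "tau": joint torques, N m; "position": TCP position; "tcp_rot": TCP orientation; "force": force on the tool from outside, world axes, zero at the start; "moment": the same for the moment, N m; "opening": opening from 0.0 (shut) to 1.0 (fully open); "grasp_force": force on a finger pad.
Only numpy, scipy, OpenCV 4.12 (cv2) and the standard library are available. Lean on these libraries where they do the work, as an engineer would, in place of code of your own. Each camera call takes 0.05 s, during which the arm holds its last target. There are 200 camera calls.

## Working session

There is one attempt and no reset: what is moved stays moved. The work goes in short steps, Python scripts to look and compute and a shell command to move; the robot and the scene stay as the last step left them, time stands still between calls to the robot, and variables do not carry over. Pictures are saved under pics/ and viewed, at most 10 in all, crops included, and the job is handed in when it is done.

```bash
mkdir -p pics; cat > h.py <<'E'
import numpy as np, cv2
from rig import *
def ray(c,p):
    f=c["img"].shape[0]/2/np.tan(np.radians(c["vertical_fov"]/2))
    T=np.array(c["cam_to_world"]); r,q=p
    d=T[:3,:3]@np.array([(q-c["cx"])/f,-(r-c["cy"])/f,-1]); return T[:3,3],d
def at(c,p,z):
    o,d=ray(c,p); return o+d*(z-o[2])/d[2]
def proj(c,P):
    f=c["img"].shape[0]/2/np.tan(np.radians(c["vertical_fov"]/2))
    T=np.array(c["cam_to_world"]); q=T[:3,:3].T@(np.array(P)-T[:3,3])
    return c["cy"]-f*q[1]/-q[2], c["cx"]+f*q[0]/-q[2]
E
python3 - <<'E'
from h import *
Z=dict(cleaner=0,basin_rim=.068,start_button_top=.082,stop_button_top=.081,brush=.03,brush_tip=.03,rest=0,phone=0,bottle=0,tin=0)
for n in("top","side"):
    c=capture(n); cv2.imwrite(f"pics/{n}.png",c["img"][:,:,::-1])
    print(n,{k:v for k,v in c.items() if k!="img"})
    for t in Z:
        for d in landmark_of(n,t)[:4]: print(t,round(d["p"],2),np.round(d["point"],1),at(c,d["point"],Z[t]).round(4))
s=read_state();print(s["position"],s["tcp_rot"],s["time_s"],tips_ahead)
E
```

```text
top {'vertical_fov': 50.46769867782587, 'cx': 254.2596375813113, 'cy': 191.66170562629512, 'cam_to_world': array([[-5.95101186e-03,  9.86793012e-01, -1.61876918e-01,
         3.56799228e-01],
       [-9.99982129e-01, -5.96508509e-03,  3.99076195e-04,
        -1.60123307e-01],
       [-5.71803990e-04,  1.61876400e-01,  9.86810876e-01,
         1.36205040e+00],
       [ 0.00000000e+00,  0.00000000e+00,  0.00000000e+00,
         1.00000000e+00]])}
cleaner 0.97 [192.9 262. ] [ 0.5758 -0.1869  0.    ]
cleaner 0.88 [256.  419.2] [ 0.3617 -0.704   0.    ]
basin_rim 0.85 [183.1 278.9] [ 0.5966 -0.2404  0.068 ]
basin_rim 0.79 [252.9 443.7] [ 0.3706 -0.7544  0.068 ]
start_button_top 0.63 [244.2 409.2] [ 0.3979 -0.6427  0.082 ]
start_button_top 0.58 [184.7 242.5] [ 0.5895 -0.1232  0.082 ]
start_button_top 0.22 [147.  185.9] [0.7149 0.0601 0.082 ]
brush 0.63 [189.2 143.3] [0.5858 0.2074 0.03  ]
brush 0.49 [183.9 101.3] [0.6045 0.3477 0.03  ]
brush_tip 0.58 [163.1  90.6] [0.6757 0.3875 0.03  ]
brush_tip 0.49 [217.7 144.7] [0.4909 0.1991 0.03  ]
rest 0.6 [188.3 148. ] [0.594  0.1998 0.    ]
phone 
[... 885 characters left out ...]
 0.03  ]
brush 0.53 [140.5 213.3] [0.5744 0.3356 0.03  ]
brush_tip 0.68 [156.7 203.6] [0.4977 0.2101 0.03  ]
brush_tip 0.57 [133.7 232.7] [0.6796 0.3715 0.03  ]
brush_tip 0.26 [190.8 211.8] [ 0.4679 -0.0369  0.03  ]
rest 0.88 [159.5 226.6] [0.5976 0.2039 0.    ]
phone 0.6 [188.8 211.5] [0.4791 0.0154 0.    ]
bottle 0.8 [186.7 285.7] [ 0.7594 -0.0655  0.    ]
tin 0.55 [170.  263.6] [0.7209 0.0739 0.    ]
tin 0.46 [156.4 226. ] [0.6027 0.2298 0.    ]
tin 0.33 [193.2 213.9] [ 0.4804 -0.015   0.    ]
[0.22468191 0.58320145 0.21895209] [[-9.33131425e-01  3.59535455e-01  1.95294251e-05]
 [ 3.59535455e-01  9.33131425e-01  1.49551670e-05]
 [-1.28466075e-05  2.09766571e-05 -1.00000000e+00]] 1.1 0.019
```

View pics/top.png

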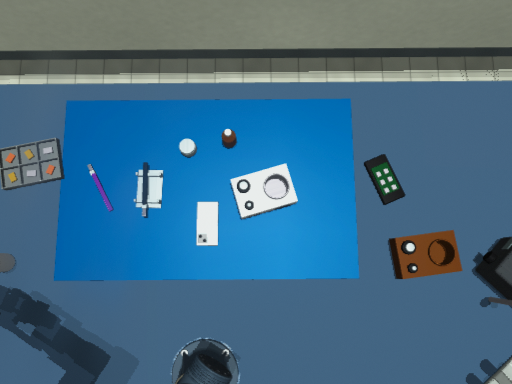

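View pics/side.png

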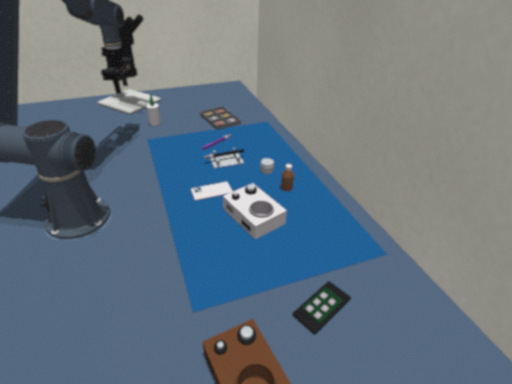

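Cleaner candidates in the top view: white one at (row 193, col 262) and brown one at (256, 419). The white one fits the description. Brush candidates: black one on the rest at (190, 145) and purple one at (188, 100). The black one is meant. I'll confirm both in an enlarged crop.

```bash
python3 - <<'E'
from h import *
im=cv2.imread("pics/top.png"); im2=cv2.imread("pics/side.png")
a=cv2.resize(im[155:225,130:170],None,fx=8,fy=8,interpolation=cv2.INTER_CUBIC)
b=cv2.resize(im[155:225,225:305],None,fx=6,fy=6,interpolation=cv2.INTER_CUBIC)
o=np.zeros((560,800,3),np.uint8);o[:560,:320]=a;o[:420,320:800]=b
cv2.imwrite("pics/crop.png",o)
a=cv2.resize(im2[135:175,190:250],None,fx=6,fy=6,interpolation=cv2.INTER_CUBIC)
b=cv2.resize(im2[178:240,218:290],None,fx=6,fy=6,interpolation=cv2.INTER_CUBIC)
o=np.zeros((372,792,3),np.uint8);o[:240,:360]=a;o[:372,360:]=b
cv2.imwrite("pics/crop2.png",o)
E
```

```text
(no output)
```

View pics/crop.png

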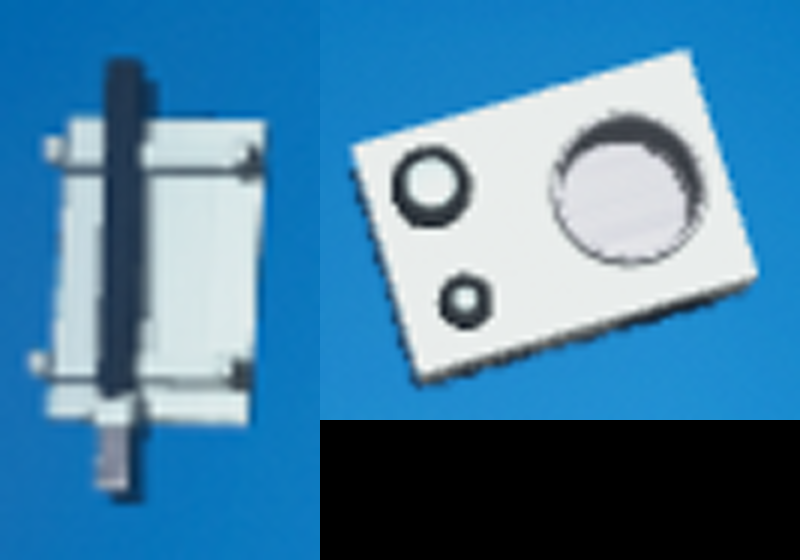

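View pics/crop2.png

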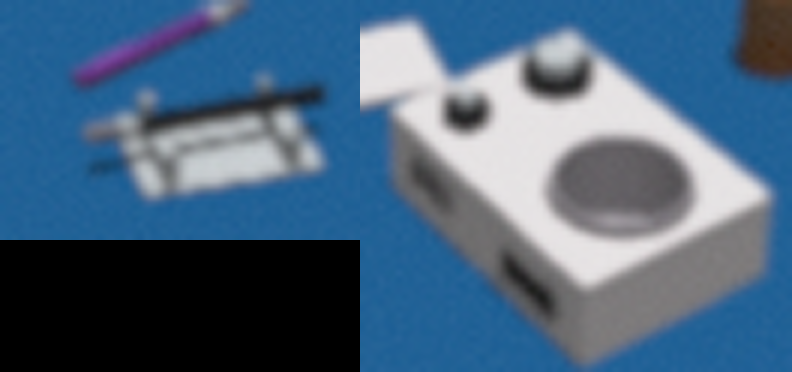

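The crop confirms them: white cleaner with the start button (large cap) at about (185, 243), and the black brush on its rest with bristles toward -x. Next I fit poses to the hand-read features.

```bash
cat > fit.py <<'E'
from h import *
from scipy.optimize import least_squares
C={n:capture(n) for n in("top","side")}
def pt(u,v,ox,r0,c0,s): return (r0+(v+.5)/s-.5, c0+(u-ox+.5)/s-.5)
B=lambda u,v:pt(u,v,320,155,225,6)
A=lambda u,v:pt(u,v,0,155,130,8)
D=lambda u,v:pt(u,v,360,178,218,6)
S=lambda u,v:pt(u,v,0,135,190,6)
def solve(obs,x0,label):
    def W(x,P): 
        c,s=np.cos(x[2]),np.sin(x[2]); return [x[0]+c*P[0]-s*P[1],x[1]+s*P[0]+c*P[1],P[2]]
    f=lambda x,o:np.concatenate([np.array(proj(C[k],W(x,P)))-p for k,P,p in o])
    for nm,o in(("top",[q for q in obs if q[0]=="top"]),("side",[q for q in obs if q[0]=="side"]),("both",obs)):
        if o:
            r=least_squares(f,x0,args=(o,),loss="soft_l1");print(label,nm,r.x.round(4),"rms px",np.sqrt(np.mean(f(r.x,o)**2)).round(2),f(r.x,o).round(1) if nm=="both" else "")
    return r.x,W
h=.06
cl=[("top",(.03,.06,.082),B(432,184)),("top",(-.035,.06,.081),B(465,298)),("top",(0,-.042,.068),B(628,188)),
("top",(.065,.095,h),B(353,147)),("top",(.065,-.095,h),B(688,50)),("top",(-.065,-.095,h),B(758,272)),("top",(-.065,.095,h),B(418,378)),
("side",(.03,.06,.082),D(557,52)),("side",(-.035,.06,.081),D(465,103)),("side",(0,-.042,.068),D(621,186)),
("side",(-.065,.095,h),D(395,115)),("side",(.065,.095,h),D(572,30)),("side",(.065,-.095,h),D(770,195)),("side",(-.065,-.095,h),D(585,290))]
x,W=solve(cl,[.576,-.187,.2],"cleaner")
for n,P in(("start",(.03,.06,.082)),("stop",(-.035,.06,.081)),("basin",(0,-.042,.068))):print(n,np.round(W(x,P),4))
solve([("top",(.09,0,.034),A(124,60)),("top",(-.09,0,.034),A(113,490)),("side",(-.09,0,.03),S(87,133)),("side",(.09,0,.03),S(322,94))],[.586,.2,0],"brush")
solve([("top",(.065,.042,.004),A(70,118)),("top",(.065,-.042,.004),A(268,120)),("top",(-.065,-.042,.004),A(248,425)),("top",(-.065,.042,.004),A(45,418)),("side",(-.065,-.042,.004),S(150,198)),("side",(.065,-.042,.004),S(325,165))],[.594,.2,0],"rest")
E
python3 fit.py
```

```text
cleaner top [ 0.5764 -0.1911  0.2843] rms px 0.24 
cleaner side [ 0.5761 -0.1916  0.2846] rms px 0.66 
cleaner both [ 0.5763 -0.1911  0.2843] rms px 0.5 [-0.2 -0.2  0.2  0.1 -0.2  0.3  0.1 -0.1 -0.  -0.3  0.6  0.1 -0.3  0.2
  0.3  0.1 -1.5  0.3 -0.8  0.2 -0.7 -0.7  1.  -0.5  0.6  0.4  0.1  0.1]
start [ 0.5883 -0.1251  0.082 ]
stop [ 0.5259 -0.1434  0.081 ]
basin [ 0.5881 -0.2314  0.068 ]
brush top [0.5869 0.2027 0.0124] rms px 0.04 
brush side [0.5882 0.2088 0.0053] rms px 0.24 
brush both [0.587  0.2035 0.0125] rms px 0.39 [ 0.  -0.2 -0.1 -0.2  0.9 -0.2  0.3  0.4]
rest top [ 0.5936  0.1944 -0.0349] rms px 0.16 
rest side [0.594  0.1947 0.0105] rms px 0.07 
rest both [ 0.594   0.1943 -0.029 ] rms px 0.27 [-0.3 -0.1  0.  -0.2 -0.3 -0.   0.   0.4 -0.3 -0.4  0.5 -0.2]
```

```bash
python3 -m jog '[{"roll":-0.127,"jaw":0},{"roll":-0.127,"jaw":0},{"roll":-0.126,"jaw":0},{"tx":-2,"ty":-4,"jaw":0},{"tx":-2,"ty":-4,"jaw":0},{"tx":-2,"ty":-4,"jaw":0},{"tx":-2,"ty":-4,"jaw":0},{"tx":-2,"ty":-4,"jaw":0}]'
python3 - <<'E'
from h import *
s=read_state();print(s["position"],s["tcp_rot"],s["force"])
c=capture("top")
A=lambda u,v:(155+(v+.5)/8-.5,130+(u+.5)/8-.5)
for p in((238,372),(240,160),(55,150),(40,362)):print(at(c,A(*p),.034))
E
```

```text
[0.22468359 0.58319904 0.21894293] [[-9.33126095e-01  3.59549289e-01  1.44993687e-05]
 [ 3.59549288e-01  9.33126095e-01 -1.69760742e-05]
 [-1.96334747e-05 -1.06275802e-05 -1.00000000e+00]] [-0.36108573 -0.13194689  0.60853413]
[0.54518747 0.15203026 0.034     ]
[0.63420204 0.15402692 0.034     ]
[0.63891575 0.2311437  0.034     ]
[0.54983575 0.23367789 0.034     ]$[0]: bad value
```

```bash
python3 -m jog '[{"tx":0,"ty":0,"tz":0,"roll":-0.127,"jaw":0},{"tx":0,"ty":0,"tz":0,"roll":-0.127,"jaw":0},{"tx":0,"ty":0,"tz":0,"roll":-0.126,"jaw":0},{"tx":-2,"ty":-4,"tz":0,"roll":0,"jaw":0},{"tx":-2,"ty":-4,"tz":0,"roll":0,"jaw":0},{"tx":-2,"ty":-4,"tz":0,"roll":0,"jaw":0},{"tx":-2,"ty":-4,"tz":0,"roll":0,"jaw":0},{"tx":-2,"ty":-4,"tz":0,"roll":0,"jaw":0}]'
```

```text
time_s: 2.05
position: [0.3277, 0.383, 0.2192]
tcp_rot: [[-1.0, -0.013, 0.001], [-0.013, 1.0, 0.0], [-0.001, 0.0, -1.0]]
force: [0.8, -0.1, -0.1]
opening: 0.356
grasp_force: 0.0
```

```bash
python3 -m jog '[{"tx":-2.1,"ty":-4.2,"tz":0,"roll":0,"jaw":0},{"tx":-2.1,"ty":-4.2,"tz":0,"roll":0,"jaw":0},{"tx":-2.1,"ty":-4.2,"tz":0,"roll":0,"jaw":0},{"tx":-2.1,"ty":-4.2,"tz":0,"roll":0,"jaw":0},{"tx":-2.1,"ty":-4.2,"tz":0,"roll":0,"jaw":0},{"tx":-2.1,"ty":-4.2,"tz":0,"roll":0,"jaw":0},{"tx":-2.1,"ty":-4.2,"tz":0,"roll":0,"jaw":0},{"tx":-2.1,"ty":-4.2,"tz":0,"roll":0,"jaw":0}]'
python3 -m jog '[{"tx":-2.1,"ty":-4.2,"tz":2,"roll":0,"jaw":0},{"tx":-2.1,"ty":-4.2,"tz":2,"roll":0,"jaw":0},{"tx":-2.1,"ty":-4.2,"tz":2,"roll":0,"jaw":0},{"tx":-2.1,"ty":-4.2,"tz":2,"roll":0,"jaw":0},{"tx":0,"ty":0,"tz":0,"roll":0,"jaw":0},{"tx":0,"ty":0,"tz":0,"roll":0,"jaw":0}]'
```

```text
time_s: 2.85
position: [0.5, 0.0486, 0.2192]
tcp_rot: [[-1.0, -0.012, 0.001], [-0.012, 1.0, 0.0], [-0.001, 0.0, -1.0]]
force: [0.3, -0.4, 0.9]
opening: 0.006
grasp_force: 0.0
time_s: 3.45
position: [0.5831, -0.1139, 0.1397]
tcp_rot: [[-1.0, -0.01, -0.002], [-0.01, 1.0, 0.001], [0.002, 0.001, -1.0]]
force: [0.1, 0.4, 0.0]
opening: 0.008
grasp_force: 0.0
```

```bash
python3 -m jog '[{"tx":-0.5,"ty":-1.1,"tz":0,"roll":0,"jaw":0},{"tx":0,"ty":0,"tz":2,"roll":0,"jaw":0},{"tx":0,"ty":0,"tz":1.6,"roll":0,"jaw":0},{"tx":0,"ty":0,"tz":0.3,"roll":0,"jaw":0},{"tx":0,"ty":0,"tz":0.2,"roll":0,"jaw":0},{"tx":0,"ty":0,"tz":0.2,"roll":0,"jaw":0},{"tx":0,"ty":0,"tz":0.1,"roll":0,"jaw":0},{"tx":0,"ty":0,"tz":0,"roll":0,"jaw":0}]'
```

```text
time_s: 4.25
position: [0.5889, -0.124, 0.0972]
tcp_rot: [[-1.0, -0.012, 0.001], [-0.012, 1.0, -0.0], [-0.001, -0.0, -1.0]]
force: [-0.6, -0.1, 0.6]
opening: 0.004
grasp_force: 0.0
```

```bash
python3 -m jog '[{"tx":0,"ty":0,"tz":0.1,"roll":0,"jaw":0},{"tx":0,"ty":0,"tz":0.1,"roll":0,"jaw":0},{"tx":0,"ty":0,"tz":0,"roll":0,"jaw":0}]'; python3 -m jog '[{"tx":0,"ty":0,"tz":0.1,"roll":0,"jaw":0},{"tx":0,"ty":0,"tz":0.1,"roll":0,"jaw":0},{"tx":0,"ty":0,"tz":0,"roll":0,"jaw":0}]'
```

```text
time_s: 4.55
position: [0.5886, -0.124, 0.0945]
tcp_rot: [[-1.0, -0.012, -0.0], [-0.012, 1.0, 0.0], [0.0, 0.0, -1.0]]
force: [0.7, 0.2, 0.5]
opening: 0.004
grasp_force: 0.0
time_s: 4.85
position: [0.5885, -0.124, 0.0924]
tcp_rot: [[-1.0, -0.012, -0.0], [-0.012, 1.0, 0.0], [0.0, 0.0, -1.0]]
force: [-0.3, 0.2, 0.4]
opening: 0.003
grasp_force: 0.0
```

```bash
python3 - <<'E'
from h import *
o=np.zeros((420,800,3),np.uint8)
c=capture("top");o[:,:400]=cv2.resize(c["img"][150:220,225:292,::-1],(400,420),interpolation=cv2.INTER_CUBIC)
c=capture("side");o[:,400:]=cv2.resize(c["img"][150:234,215:295,::-1],(400,420),interpolation=cv2.INTER_CUBIC)
cv2.imwrite("pics/press.png",o); print(proj(c,[.5885,-.124,.0734]))
s=read_state();print(s["force"],s["position"])
E
```

```text
(np.float64(188.3575551933222), np.float64(250.4351247861176))
[0.07884253 0.84370822 0.25106389] [ 0.58859104 -0.12398014  0.09248611]
```

View pics/press.png

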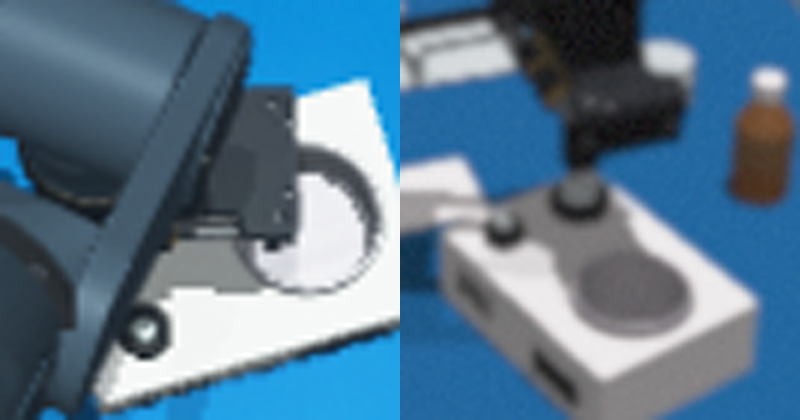

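The tips show just above the cap (row 184, col 250 against cap row 187), so there is no contact yet. I'll continue down in small steps, watching the force.

```bash
for i in 1 2 3; do python3 -m jog '[{"tx":0,"ty":0,"tz":0.1,"roll":0,"jaw":0},{"tx":0,"ty":0,"tz":0.1,"roll":0,"jaw":0}]' | grep -E "pos|force: \["; done
python3 - <<'E'
from h import *
c=capture("side");
cv2.imwrite("pics/press2.png",cv2.resize(c["img"][150:234,215:295,::-1],(800,600)[:2] if 0 else (560,588),interpolation=cv2.INTER_CUBIC))
E
```

```text
position: [0.5887, -0.124, 0.0905]
force: [-0.5, -0.0, -0.8]
position: [0.5886, -0.124, 0.0885]
force: [-0.6, -0.3, -0.6]
position: [0.5886, -0.124, 0.0865]
force: [0.1, -0.3, -0.9]
```

View pics/press2.png

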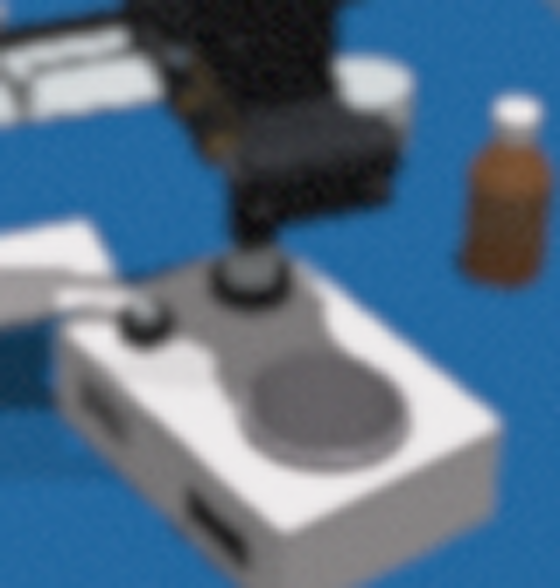

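```bash
python3 - <<'E'
from h import *
c=capture("side"); s=read_state(); p=s["position"]; print(s["force"])
f=lambda P:(np.array(proj(c,P))[::-1]-[215,150])*7
for z in(.0675,.0775,.0865,.1,.12):print(z,f([p[0],p[1],z]).round())
for dx in(-.0375,.0375):
  for dy in(-.095,.095):print(dx,dy,f([p[0]+dx,p[1]+dy,.1375]).round())
print("cap",f([.5883,-.1251,.082]).round(),f([.5883,-.1251,.076]).round())
E
```

```text
[ 0.69552878 -0.43951339  0.04082098]
0.0675 [248. 278.]
0.0775 [248. 262.]
0.0865 [248. 248.]
0.1 [249. 226.]
0.12 [249. 193.]
-0.0375 -0.095 [244. 288.]
-0.0375 0.095 [119.  80.]
0.0375 -0.095 [395. 257.]
0.0375 0.095 [255.  55.]
cap [249. 256.] [248. 266.]
```

No contact yet: both picture and force put the closed fingertips above the cap, higher than the nominal tip figure predicts. I'll keep going down in small force-checked steps.

```bash
for i in 1 2 3 4; do python3 -m jog '[{"tx":0,"ty":0,"tz":0.1,"roll":0,"jaw":0},{"tx":0,"ty":0,"tz":0.1,"roll":0,"jaw":0}]' | grep -E "pos|force: \[|open"; done
```

```text
position: [0.5887, -0.124, 0.0846]
force: [0.3, 0.8, -0.0]
opening: 0.002
position: [0.5886, -0.124, 0.0825]
force: [1.1, -0.4, -0.6]
opening: 0.008
position: [0.5886, -0.124, 0.0805]
force: [-0.7, -0.0, -0.8]
opening: 0.008
position: [0.5887, -0.124, 0.0786]
force: [-0.8, -0.4, 0.6]
opening: 0.001
```

```bash
for i in 1 2 3 4; do python3 -m jog '[{"tx":0,"ty":0,"tz":0.1,"roll":0,"jaw":0},{"tx":0,"ty":0,"tz":0.1,"roll":0,"jaw":0}]' | grep -E "pos|force: \["; done;  python3 - <<'E'
from h import *
o=np.zeros((588,800,3),np.uint8)
c=capture("side");o[:588,:560]=cv2.resize(c["img"][150:234,215:295,::-1],(560,588),interpolation=cv2.INTER_CUBIC)
c=capture("top");o[:384,560:]=cv2.resize(c["img"][130:226,225:285,::-1],(240,384),interpolation=cv2.INTER_CUBIC)
cv2.imwrite("pics/press3.png",o)
E
```

```text
position: [0.5887, -0.124, 0.0768]
force: [-0.3, -0.3, 2.6]
position: [0.5887, -0.124, 0.0748]
force: [-1.1, 0.2, 3.4]
position: [0.5887, -0.124, 0.0728]
force: [-1.6, 0.6, 6.9]
position: [0.5887, -0.124, 0.0725]
force: [-5.6, 1.3, 20.2]
```

View pics/press3.png

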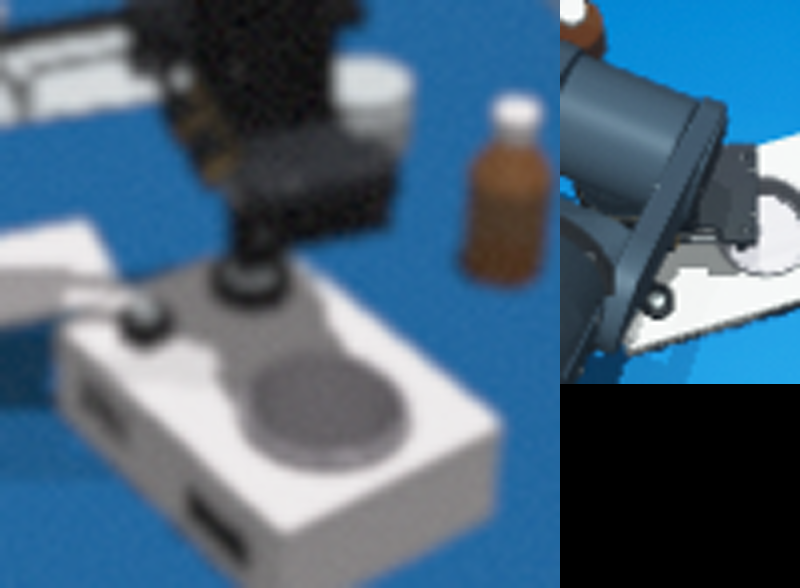

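The button is fully down (6.9 N, then 20 N against its stop), with contact starting at TCP z≈0.078. The real tips sit about 22 mm higher than nominal when shut, which I'll check with the fingers open. Release and go to the brush.

```bash
python3 -m jog '[{"tx":0,"ty":0,"tz":-0.5,"roll":0,"jaw":0},{"tx":0,"ty":0,"tz":-2,"roll":0,"jaw":0},{"tx":0,"ty":0,"tz":-3,"roll":0,"jaw":0},{"tx":0,"ty":4,"tz":0,"roll":0,"jaw":0.6},{"tx":0,"ty":4,"tz":0,"roll":0,"jaw":0.6},{"tx":0,"ty":4,"tz":0,"roll":0,"jaw":0.6},{"tx":0,"ty":4,"tz":0,"roll":0,"jaw":0.6},{"tx":0,"ty":4,"tz":0,"roll":0,"jaw":0.6}]'
python3 -m jog '[{"tx":0,"ty":4,"tz":0,"roll":0,"jaw":0.6},{"tx":0,"ty":4,"tz":0,"roll":0,"jaw":0.6},{"tx":0,"ty":4,"tz":0,"roll":0,"jaw":0.6},{"tx":0,"ty":0.7,"tz":2,"roll":0,"jaw":0.6},{"tx":0,"ty":0,"tz":2,"roll":0,"jaw":0.6},{"tx":0,"ty":0,"tz":0,"roll":0,"jaw":0.6}]'
python3 - <<'E'
from h import *
c=capture("side"); s=read_state(); p=s["position"]; print(p)
cv2.imwrite("pics/pre.png",cv2.resize(c["img"][105:189,185:285,::-1],(700,588),interpolation=cv2.INTER_CUBIC))
f=lambda P:(np.array(proj(c,P))[::-1]-[185,105])*7
for z in(-.019,0,.01,.02,.04):print(z,[f([p[0],p[1]+d,p[2]+z]).round() for d in(-.026,.026)])
E
```

```text
time_s: 8.15
position: [0.586, 0.0774, 0.1251]
tcp_rot: [[-1.0, -0.012, -0.0], [-0.012, 1.0, 0.0], [0.0, 0.0, -1.0]]
force: [0.2, -0.9, -0.9]
opening: 0.373
grasp_force: 0.0
time_s: 8.75
position: [0.5821, 0.2033, 0.0824]
tcp_rot: [[-1.0, -0.014, -0.006], [-0.014, 1.0, -0.001], [0.006, -0.001, -1.0]]
force: [-0.8, -0.6, 0.7]
opening: 0.601
grasp_force: 0.0
[0.5832799  0.20300607 0.08385778]
-0.019 [array([279., 316.]), array([254., 275.])]
0 [array([278., 288.]), array([253., 248.])]
0.01 [array([277., 273.]), array([253., 234.])]
0.02 [array([277., 259.]), array([252., 219.])]
0.04 [array([276., 228.]), array([251., 189.])]
```

View pics/pre.png

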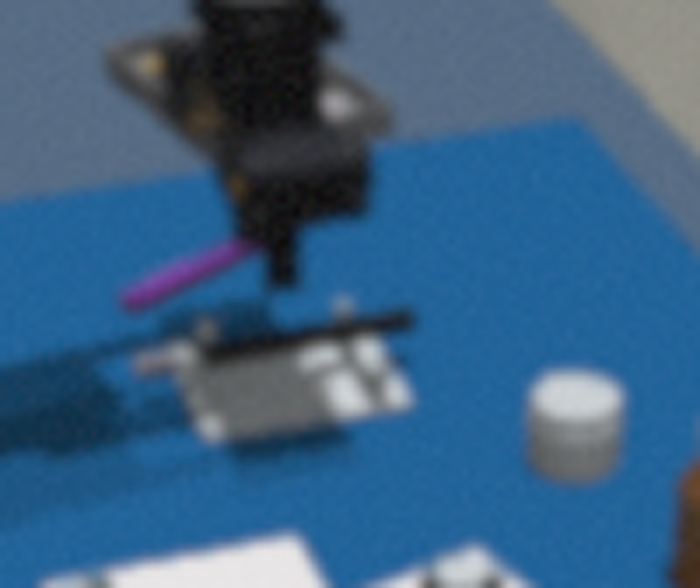

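Open too, the fingertip shows at (285, 283) in the crop. That means the whole tool is about 22 mm higher than the reading, so I'll apply that offset: the brush axis at 0.030 is a reading of about 0.010.

```bash
python3 -m jog '[{"tx":0,"ty":0,"tz":2,"roll":0,"jaw":0.6},{"tx":0,"ty":0,"tz":2,"roll":0,"jaw":0.6},{"tx":0,"ty":0,"tz":1.5,"roll":0,"jaw":0.6},{"tx":0,"ty":0,"tz":1,"roll":0,"jaw":0.6},{"tx":0,"ty":0,"tz":0.7,"roll":0,"jaw":0.6},{"tx":0,"ty":0,"tz":0,"roll":0,"jaw":0.6},{"tx":0,"ty":0,"tz":0,"roll":0,"jaw":0.05},{"tx":0,"ty":0,"tz":0,"roll":0,"jaw":0.05}]'
python3 -m jog '[{"tx":0,"ty":0,"tz":0,"roll":0,"jaw":0.05},{"tx":0,"ty":0,"tz":0,"roll":0,"jaw":0.05},{"tx":0,"ty":0,"tz":0,"roll":0,"jaw":0.05}]'
```

```text
time_s: 9.6
position: [0.5853, 0.2031, 0.0143]
tcp_rot: [[-1.0, -0.012, 0.002], [-0.012, 1.0, 0.0], [-0.002, 0.0, -1.0]]
force: [0.4, 0.2, -0.4]
opening: 0.492
grasp_force: 0.0
time_s: 9.9
position: [0.5848, 0.203, 0.0139]
tcp_rot: [[-1.0, -0.012, 0.001], [-0.012, 1.0, 0.0], [-0.001, 0.0, -1.0]]
force: [0.3, 0.0, -0.4]
opening: 0.23
grasp_force: 0.0
```

```bash
python3 -m jog '[{"tx":0,"ty":0,"tz":0,"roll":0,"jaw":0.05},{"tx":0,"ty":0,"tz":0,"roll":0,"jaw":0.05},{"tx":0,"ty":0,"tz":0,"roll":0,"jaw":0.05},{"tx":0,"ty":0,"tz":-1,"roll":0,"jaw":0.05},{"tx":0,"ty":0,"tz":-1,"roll":0,"jaw":0.05},{"tx":-1.2,"ty":-0.4,"tz":0,"roll":0,"jaw":0.05},{"tx":-1.2,"ty":-0.4,"tz":0,"roll":0,"jaw":0.05},{"tx":0,"ty":0,"tz":0,"roll":0,"jaw":0.05}]'
```

```text
time_s: 10.7
position: [0.6123, 0.1944, 0.0341]
tcp_rot: [[-1.0, -0.011, 0.005], [-0.011, 1.0, 0.0], [-0.005, 0.0, -1.0]]
force: [0.1, -0.5, 0.0]
opening: 0.154
grasp_force: 30.0
```

```bash
python3 -m jog '[{"tx":0,"ty":0,"tz":1,"roll":0,"jaw":0.05},{"tx":0,"ty":0,"tz":0.7,"roll":0,"jaw":0.05},{"tx":0,"ty":0,"tz":0.2,"roll":0,"jaw":0.05},{"tx":0,"ty":0,"tz":0.1,"roll":0,"jaw":0.05},{"tx":0,"ty":0,"tz":0,"roll":0,"jaw":0.05},{"tx":0,"ty":0,"tz":0,"roll":0,"jaw":0.05}]'
python3 -m jog '[{"tx":0,"ty":0,"tz":0,"roll":0,"jaw":0.35},{"tx":0,"ty":0,"tz":0,"roll":0,"jaw":0.35},{"tx":0,"ty":0,"tz":0,"roll":0,"jaw":0.35},{"tx":1.8,"ty":0,"tz":0,"roll":0,"jaw":0.35},{"tx":1.7,"ty":0,"tz":0,"roll":0,"jaw":0.35},{"tx":0,"ty":0,"tz":0,"roll":0,"jaw":0.35},{"tx":0,"ty":0,"tz":0,"roll":0,"jaw":0.05},{"tx":0,"ty":0,"tz":0,"roll":0,"jaw":0.05}]'
python3 -m jog '[{"tx":0,"ty":0,"tz":0,"roll":0,"jaw":0.05},{"tx":0,"ty":0,"tz":0,"roll":0,"jaw":0.05},{"tx":0,"ty":0,"tz":0,"roll":0,"jaw":0.05}]'
```

```text
time_s: 11.3
position: [0.6073, 0.195, 0.0136]
tcp_rot: [[-1.0, -0.013, -0.003], [-0.013, 1.0, -0.001], [0.003, -0.001, -1.0]]
force: [-2.9, -1.0, 4.7]
opening: 0.158
grasp_force: 30.0
time_s: 12.1
position: [0.5754, 0.195, 0.0137]
tcp_rot: [[-1.0, -0.012, 0.002], [-0.012, 1.0, 0.0], [-0.002, 0.0, -1.0]]
force: [0.0, -0.0, -0.6]
opening: 0.243
grasp_force: 0.0
time_s: 12.4
position: [0.5745, 0.1948, 0.0137]
tcp_rot: [[-1.0, -0.012, 0.001], [-0.012, 1.0, 0.0], [-0.001, 0.0, -1.0]]
force: [2.5, -0.1, 0.9]
opening: 0.16
grasp_force: 30.0
```

```bash
python3 -m jog '[{"tx":0,"ty":0,"tz":-2.5,"roll":0,"jaw":0.05},{"tx":0,"ty":0,"tz":-2.5,"roll":0,"jaw":0.05},{"tx":2,"ty":-2,"tz":0,"roll":0,"jaw":0.05},{"tx":2,"ty":-2,"tz":0,"roll":0,"jaw":0.05},{"tx":1.2,"ty":0,"tz":0,"roll":0,"jaw":0.05},{"tx":0,"ty":0,"tz":0,"roll":0,"jaw":0.05},{"tx":0,"ty":0,"tz":0,"roll":0,"jaw":0.05}]'
python3 - <<'E'
from h import *
o=np.zeros((588,800,3),np.uint8)
for i,(n,r,q) in enumerate((("side",115,185),("top",155,130))):
    c=capture(n); o[:,400*i:400*i+400]=cv2.resize(c["img"][r:r+84,q:q+57,::-1],(400,588),interpolation=cv2.INTER_CUBIC)
cv2.imwrite("pics/lift.png",o); print(read_state()["position"])
E
```

```text
time_s: 13.1
position: [0.5232, 0.1547, 0.0637]
tcp_rot: [[-1.0, -0.012, 0.002], [-0.012, 1.0, 0.0], [-0.002, 0.0, -1.0]]
force: [0.9, -0.1, -0.1]
opening: 0.16
grasp_force: 30.0
[0.52374668 0.15485615 0.0636256 ]
```

View pics/lift.png

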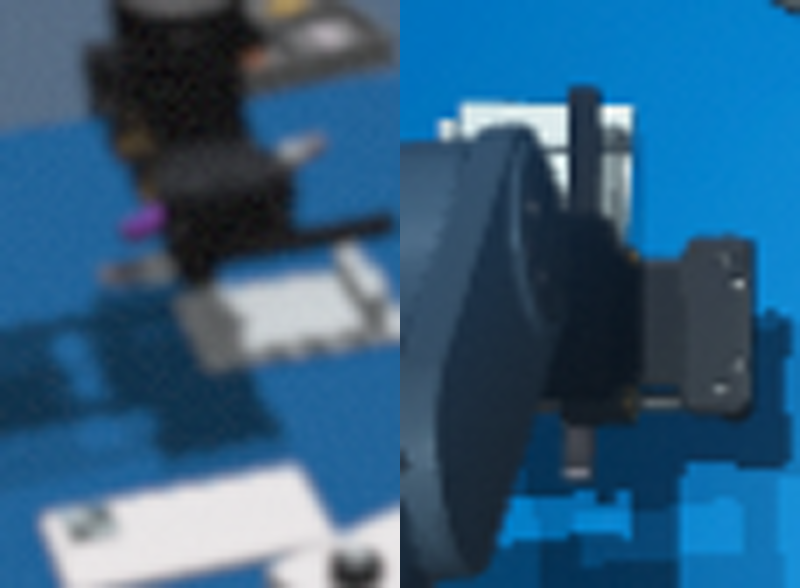

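The brush is held level (tip at about row 223, col 155), above the -y lip of the rest. The moves can't tilt the tool, so I'll pivot the brush in the grip against the fixed rest's lip to point the tip down.

```bash
python3 -m jog '[{"tx":0.1,"ty":0,"tz":1.5,"roll":0,"jaw":0.05},{"tx":0,"ty":0,"tz":1.3,"roll":0,"jaw":0.05},{"tx":0,"ty":0,"tz":0.7,"roll":0,"jaw":0.05},{"tx":0,"ty":0,"tz":0.2,"roll":0,"jaw":0.05},{"tx":0,"ty":0,"tz":0,"roll":0,"jaw":0.05}]' | grep -E "pos|force"
for i in 1 2 3; do python3 -m jog '[{"tx":0,"ty":0,"tz":0.1,"roll":0,"jaw":0.05},{"tx":0,"ty":0,"tz":0.1,"roll":0,"jaw":0.05}]' | grep -E "pos|force: \["; done
```

```text
position: [0.5212, 0.1543, 0.0261]
force: [0.2, 0.4, -0.6]
grasp_force: 30.0
position: [0.5217, 0.1542, 0.025]
force: [0.6, 0.0, -0.1]
position: [0.5215, 0.1542, 0.0236]
force: [-3.3, -0.4, 12.6]
position: [0.5214, 0.1542, 0.0224]
force: [-3.1, 0.5, 13.2]
```

```bash
for i in 1 2 3 4; do python3 -m jog '[{"tx":0,"ty":0,"tz":0.1,"roll":0,"jaw":0.05},{"tx":0,"ty":0,"tz":0.1,"roll":0,"jaw":0.05}]' | grep -E "pos|force: \["; done
python3 - <<'E'
from h import *
P=read_state()["position"];print(P)
for n in("side","top"):
    c=capture(n)
    for d in landmark_of(n,"brush_tip")[:3]:print(n,d["p"],np.round(d["point"],1))
    for th in(0,15,20,25,30):
        t=np.radians(th);print(th,np.round(proj(c,[P[0]-.055*np.cos(t),P[1],P[2]+.0163-.055*np.sin(t)]),1),np.round(proj(c,[P[0]+.125*np.cos(t),P[1],P[2]+.0163+.125*np.sin(t)]),1))
    m=trace(n,"brush")
    for d in m[:3]: print(n,d["p"],d["bbox"])
E
```

```text
position: [0.5213, 0.1542, 0.0205]
force: [-3.2, -1.2, 13.8]
position: [0.5213, 0.1542, 0.0185]
force: [-3.5, -0.1, 14.0]
position: [0.5213, 0.1542, 0.0165]
force: [-3.8, 0.4, 13.1]
position: [0.5215, 0.1542, 0.0145]
force: [-3.6, -1.0, 12.3]
[0.52145035 0.15417576 0.01447373]
side 0.57 [167.  201.9]
side 0.49 [133.6 231. ]
0 [164.5 199.4] [157.3 240.8]
15 [167.3 200.1] [150.8 239.8]
20 [168.2 200.6] [148.8 239. ]
25 [169.  201.1] [146.9 238.1]
30 [169.7 201.7] [145.  236.9]
top 0.72 [164.   86.7]
top 0.57 [226.8 162.2]
0 [225.1 158.1] [171.2 159.9]
15 [224.9 159.1] [170.3 157.5]
20 [224.5 159.5] [170.6 156.8]
25 [224.1 159.8] [171.3 156. ]
30 [223.5 160.1] [172.2 155.2]
top 0.65 [240.9, 179.4, 6.7, 10.5]
top 0.46 [156.3, 171.4, 2.4, 52.6]
```

```bash
python3 -m jog '[{"tx":0,"ty":0,"tz":-2,"roll":0,"jaw":0.05},{"tx":0,"ty":0,"tz":-3.5,"roll":0,"jaw":0.05},{"tx":0,"ty":0,"tz":-3.5,"roll":0,"jaw":0.05},{"tx":0,"ty":0,"tz":-3,"roll":0,"jaw":0.05},{"tx":-1,"ty":-2,"tz":0,"roll":0,"jaw":0.05},{"tx":-1,"ty":-3.5,"tz":0,"roll":0,"jaw":0.05},{"tx":-1,"ty":-3.5,"tz":0,"roll":0,"jaw":0.05},{"tx":-1,"ty":-3.5,"tz":0,"roll":0,"jaw":0.05}]'|grep -E "pos|force"
python3 -m jog '[{"tx":-1,"ty":-4,"tz":0,"roll":0,"jaw":0.05},{"tx":-1,"ty":-4,"tz":0,"roll":0,"jaw":0.05},{"tx":-1,"ty":-4,"tz":0,"roll":0,"jaw":0.05},{"tx":-1,"ty":-4,"tz":0,"roll":0,"jaw":0.05},{"tx":-1,"ty":-4,"tz":0,"roll":0,"jaw":0.05},{"tx":-0.7,"ty":-4,"tz":0,"roll":0,"jaw":0.05},{"tx":0,"ty":-2.2,"tz":0,"roll":0,"jaw":0.05},{"tx":0,"ty":0,"tz":0,"roll":0,"jaw":0.05}]'|grep -E "pos|force"
python3 - <<'E'
from h import *
P=read_state()["position"];print(P)
for n in("side","top"):
    c=capture(n); cv2.imwrite(f"pics/dip_{n}.png",c["img"][:,:,::-1])
    for d in landmark_of(n,"brush_tip")[:3]:print(n,d["p"],np.round(d["point"],1))
    for th in(0,15,20,25,30):
        t=np.radians(th);print(th,np.round(proj(c,[P[0]-.055*np.cos(t),P[1],P[2]+.0163-.055*np.sin(t)]),1),np.round(proj(c,[P[0]+.125*np.cos(t),P[1],P[2]+.0163+.125*np.sin(t)]),1))
    for d in trace(n,"brush")[:3]: print(n,d["p"],d["bbox"])
    g=cv2.resize(c["img"][:,:,::-1],None,fx=1,fy=1)
a=cv2.imread("pics/dip_side.png")[135:225,215:305];b=cv2.imread("pics/dip_top.png")[140:230,235:325]
cv2.imwrite("pics/dip.png",np.hstack([cv2.resize(x,(400,400),interpolation=cv2.INTER_CUBIC) for x in(a,b)]))
E
```

```text
position: [0.563, 0.0286, 0.1329]
force: [1.0, 0.0, -0.5]
grasp_force: 30.0
position: [0.6227, -0.2348, 0.1324]
force: [0.5, 0.0, -0.4]
grasp_force: 30.0
[ 0.62267208 -0.23482482  0.13242377]
side 0.67 [133.2 230.9]
side 0.54 [193.2 257.9]
0 [190.1 256.6] [179.7 307.1]
15 [193.6 257. ] [171.8 307.1]
20 [194.6 257.4] [169.3 306.5]
25 [195.6 257.9] [166.9 305.7]
30 [196.5 258.5] [164.7 304.7]
side 0.61 [201.2, 136.6, 26.3, 13.1]
side 0.45 [255.8, 171.4, 50.5, 22.2]
top 0.75 [165.4  85.3]
0 [187.7 278.8] [130.3 277.9]
15 [187.8 278.5] [128.4 278.5]
20 [187.6 278.4] [128.3 278.7]
25 [187.3 278.3] [128.6 278.9]
30 [186.8 278.2] [129.2 279.2]
top 0.61 [87.5, 162.6, 19.6, 42.6]
```

View pics/dip.png

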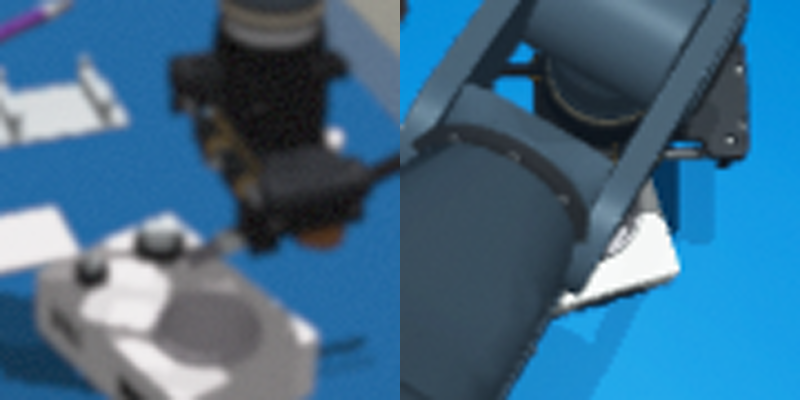

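```bash
python3 - <<'E'
from h import *
im=cv2.imread("pics/dip_side.png").astype(int)
P=[.62267,-.23482,.13242]
g=im.sum(2)
print("cols",list(range(294,312)))
for r in range(162,186):print(r,g[r,294:312])
E
```

```text
cols [294, 295, 296, 297, 298, 299, 300, 301, 302, 303, 304, 305, 306, 307, 308, 309, 310, 311]
162 [310 300 311 311 304 310 311 307 304 314 330 347 346 349 353 349 351 352]
163 [311 304 310 315 310 305 306 306 311 315 319 337 347 353 357 342 350 353]
164 [307 306 310 306 304 302 311 307 307 309 312 326 339 349 346 349 345 348]
165 [306 309 302 310 308 308 305 310 303 305 310 323 327 340 351 341 353 351]
166 [307 301 307 303 309 311 308 311 309 313 306 310 312 325 332 346 347 349]
167 [315 305 303 310 308 311 307 308 303 307 294 299 299 316 332 342 351 352]
168 [298 305 308 313 309 303 310 301 291 283 267 261 271 297 315 326 342 352]
169 [282 289 292 303 308 305 304 284 273 239 211 205 235 274 303 321 330 339]
170 [224 248 266 295 306 290 268 240 205 175 145 144 186 244 285 299 317 326]
171 [191 217 229 269 255 234 204 176 143 122 115 104 149 212 260 297 303 317]
172 [198 204 203 209 211 169 150 128 111 108 106 124 165 214 274 294 303 308]
173 [198 196 184 169 159 132 103  99 118 127 161 172 220 243 285 301 304 314]
174 [184 181 167 152 131 121 120 139 164 205 215 247 271 287 310 307
[... 167 characters left out ...]
77 [ 91  96  97 114 162 236 281 296 307 307 307 308 308 303 302 306 306 306]
178 [ 78  71  84 136 208 270 301 307 305 313 313 306 309 310 311 313 304 303]
179 [ 82  90 131 185 243 277 307 310 315 306 306 307 309 304 304 308 311 315]
180 [ 82  97 162 231 278 303 307 313 305 304 312 308 313 302 303 310 313 311]
181 [108 120 175 249 297 310 312 316 301 310 310 311 312 303 299 307 306 306]
182 [109 113 173 250 298 304 309 313 314 316 311 300 318 310 304 309 311 310]
183 [100 117 177 252 290 306 310 316 316 309 309 312 307 301 309 311 309 309]
184 [137 167 211 281 301 311 304 303 299 307 311 305 310 306 310 306 314 306]
185 [219 236 263 293 307 302 302 308 310 311 313 308 313 309 307 309 304 300]
```

The bristle tip at (193, 258) and handle end at (171, 306) give only about 16° of tilt. Dipping clear of the rim needs at least 21°, so I go back to the lip for a second push.

```bash
python3 -m jog '[{"tx":1,"ty":4,"tz":0,"roll":0,"jaw":0.05},{"tx":1,"ty":4,"tz":0,"roll":0,"jaw":0.05},{"tx":1,"ty":4,"tz":0,"roll":0,"jaw":0.05},{"tx":1,"ty":4,"tz":0,"roll":0,"jaw":0.05},{"tx":1,"ty":4,"tz":0,"roll":0,"jaw":0.05},{"tx":1,"ty":4,"tz":0,"roll":0,"jaw":0.05},{"tx":1,"ty":4,"tz":0,"roll":0,"jaw":0.05},{"tx":1,"ty":4,"tz":0,"roll":0,"jaw":0.05}]'|grep -E "pos"
python3 -m jog '[{"tx":0.6,"ty":4,"tz":0,"roll":0,"jaw":0.05},{"tx":0.75,"ty":2.9,"tz":0,"roll":0,"jaw":0.05},{"tx":0,"ty":0,"tz":3,"roll":0,"jaw":0.05},{"tx":0,"ty":0,"tz":3,"roll":0,"jaw":0.05},{"tx":0,"ty":0,"tz":2,"roll":0,"jaw":0.05},{"tx":0,"ty":0,"tz":1.5,"roll":0,"jaw":0.05},{"tx":0,"ty":0,"tz":0,"roll":0,"jaw":0.05},{"tx":0,"ty":0,"tz":0,"roll":0,"jaw":0.05}]'|grep -E "pos|force"
```

```text
position: [0.5379, 0.0901, 0.133]
position: [0.5244, 0.157, 0.0379]
force: [0.6, -0.3, -0.4]
grasp_force: 30.0
```

```bash
python3 -m jog '[{"tx":0,"ty":-0.3,"tz":0.7,"roll":0,"jaw":0.05},{"tx":0,"ty":0,"tz":0.7,"roll":0,"jaw":0.05},{"tx":0,"ty":0,"tz":0.2,"roll":0,"jaw":0.05},{"tx":0,"ty":0,"tz":0,"roll":0,"jaw":0.05}]' | grep -E "pos|force: \["
for i in 1 2 3 4; do python3 -m jog '[{"tx":0,"ty":0,"tz":0.1,"roll":0,"jaw":0.05},{"tx":0,"ty":0,"tz":0.1,"roll":0,"jaw":0.05}]' | grep -E "pos|force: \["; done
```

```text
position: [0.5245, 0.1531, 0.0213]
force: [0.2, 0.1, -0.2]
position: [0.5249, 0.1532, 0.0197]
force: [0.2, -0.1, -0.9]
position: [0.5248, 0.1533, 0.0176]
force: [-0.8, 0.2, -0.6]
position: [0.5249, 0.1533, 0.0159]
force: [-2.0, -0.6, 7.3]
position: [0.5251, 0.1533, 0.0152]
force: [-3.6, -0.4, 15.4]
```

```bash
for i in 1 2 3; do python3 -m jog '[{"tx":0,"ty":0,"tz":0.1,"roll":0,"jaw":0.05},{"tx":0,"ty":0,"tz":0.1,"roll":0,"jaw":0.05}]' | grep -E "pos|force: \["; done
```

```text
position: [0.5253, 0.1532, 0.0136]
force: [-3.3, -0.2, 15.8]
position: [0.5255, 0.1533, 0.0117]
force: [-3.3, -0.2, 15.9]
position: [0.5259, 0.1533, 0.0097]
force: [-3.1, -0.7, 14.1]
```

```bash
python3 -m jog '[{"tx":0,"ty":0,"tz":-2,"roll":0,"jaw":0.05},{"tx":0,"ty":0,"tz":-3.5,"roll":0,"jaw":0.05},{"tx":0,"ty":0,"tz":-3.5,"roll":0,"jaw":0.05},{"tx":0,"ty":0,"tz":-3.3,"roll":0,"jaw":0.05},{"tx":-1,"ty":-2,"tz":0,"roll":0,"jaw":0.05},{"tx":-1,"ty":-3.5,"tz":0,"roll":0,"jaw":0.05},{"tx":-1,"ty":-3.5,"tz":0,"roll":0,"jaw":0.05},{"tx":-1,"ty":-3.5,"tz":0,"roll":0,"jaw":0.05}]'|grep -E "pos"
python3 -m jog '[{"tx":-1,"ty":-4,"tz":0,"roll":0,"jaw":0.05},{"tx":-1,"ty":-4,"tz":0,"roll":0,"jaw":0.05},{"tx":-1,"ty":-4,"tz":0,"roll":0,"jaw":0.05},{"tx":-1,"ty":-4,"tz":0,"roll":0,"jaw":0.05},{"tx":-1,"ty":-4,"tz":0,"roll":0,"jaw":0.05},{"tx":-0.2,"ty":-4,"tz":0,"roll":0,"jaw":0.05},{"tx":0,"ty":-2.2,"tz":0,"roll":0,"jaw":0.05},{"tx":0,"ty":0,"tz":0,"roll":0,"jaw":0.05}]'|grep -E "pos|force"
cat > meas.py <<'E'
from h import *
from scipy.optimize import least_squares
s=read_state();P=s["position"];print(P,s["time_s"])
c=capture("side"); im=c["img"].astype(int)
tip=[d["point"] for d in landmark_of("side","brush_tip") if abs(d["point"][1]-257)<15]
bb=[d["bbox"] for d in trace("side","brush") if abs(d["bbox"][0]-256)<15]
print("tip",tip,"bbox",bb)
g=im.sum(2)[150:190,296:314]; w=np.clip(290-g,0,None)
for k in range(18):
    col=w[:,k]; r=np.argmax(col); lo=max(0,r-5); seg=col[lo:r+6]
    print(296+k,round(150+lo+(seg*np.arange(len(seg))).sum()/max(seg.sum(),1),2),seg.sum(),end="; ")
print()
for th in(10,15,20,25,30,35):
    t=np.radians(th);f=lambda s,o=0:np.round(proj(c,[P[0]+s*np.cos(t),P[1],P[2]+.0163+s*np.sin(t)]),1)
    print(th,f(-.055),f(.09),f(.125))
E
python3 meas.py
```

```text
position: [0.5664, 0.0278, 0.1307]
position: [0.6212, -0.2358, 0.1303]
force: [-0.1, 1.0, 0.3]
grasp_force: 30.0
[ 0.6212322  -0.23582178  0.13026171] 22.3
tip [[194.1, 258.9]] bbox [[261.2, 167.3, 45.0, 27.6]]
296 177.98 1517; 297 171.16 1033; 298 170.28 977; 299 169.28 887; 300 168.63 891; 301 168.05 899; 302 167.4 915; 303 167.07 869; 304 166.99 593; 305 167.11 255; 306 167.46 35; 307 150.0 0; 308 150.0 0; 309 150.0 0; 310 150.0 0; 311 150.0 0; 312 150.0 0; 313 150.0 0; 
10 [193.3 256.4] [178.6 297.4] [175.2 307. ]
15 [194.4 256.7] [176.8 297.2] [172.6 306.8]
20 [195.4 257.1] [175.  296.7] [170.1 306.2]
25 [196.4 257.6] [173.3 296.1] [167.7 305.4]
30 [197.3 258.2] [171.7 295.3] [165.5 304.3]
35 [198.1 258.9] [170.2 294.3] [163.4 303. ]
```

Tilt is now about 27°, so the tip sits at roughly reading −6 mm. The fingertips will just enter the basin mouth, so I centre things so that both the fingers and the tip clear the wall.

```bash
python3 -m jog '[{"tx":1.4,"ty":0.45,"tz":0,"roll":0,"jaw":0.05},{"tx":0,"ty":0,"tz":2,"roll":0,"jaw":0.05},{"tx":0,"ty":0,"tz":2,"roll":0,"jaw":0.05},{"tx":0,"ty":0,"tz":1.3,"roll":0,"jaw":0.05},{"tx":0,"ty":0,"tz":0,"roll":0,"jaw":0.05},{"tx":0,"ty":0,"tz":0,"roll":0,"jaw":0.05}]'
```

```text
time_s: 23.05
position: [0.6076, -0.2274, 0.0777]
tcp_rot: [[-1.0, -0.013, -0.0], [-0.013, 1.0, 0.0], [0.0, 0.0, -1.0]]
force: [0.5, 0.1, -0.9]
opening: 0.157
grasp_force: 30.0
```

```bash
python3 -m jog '[{"tx":0,"ty":-0.4,"tz":0,"roll":0,"jaw":0.05},{"tx":0,"ty":0,"tz":0.6,"roll":0,"jaw":0.05},{"tx":0,"ty":0,"tz":0.3,"roll":0,"jaw":0.05},{"tx":0,"ty":0,"tz":0,"roll":0,"jaw":0.05}]' | grep -E "pos|force: \["
for i in 1 2 3 4; do python3 -m jog '[{"tx":0,"ty":0,"tz":0.1,"roll":0,"jaw":0.05},{"tx":0,"ty":0,"tz":0.1,"roll":0,"jaw":0.05}]' | grep -E "pos|force: \["; done; python3 - <<'E'
from h import *
for n in("side","top"):
    c=capture(n)
    print(n,[(d["p"],np.round(d["point"],1)) for d in landmark_of(n,"brush_tip")[:3]])
    print(proj(c,[.557,-.232,.055]), proj(c,[.557,-.232,.065]))
E
```

```text
position: [0.607, -0.2322, 0.0681]
force: [0.3, -0.1, -0.3]
position: [0.6075, -0.2323, 0.0666]
force: [0.3, -0.4, -0.2]
position: [0.6075, -0.2323, 0.0645]
force: [0.8, 0.6, -0.9]
position: [0.6074, -0.2323, 0.0625]
force: [0.3, -0.3, -1.3]
position: [0.6075, -0.2323, 0.0605]
force: [1.1, 0.7, -0.4]
side [(0.6, array([211.4, 254.1]))]
(np.float64(212.80588788799977), np.float64(252.56178661928934)) (np.float64(210.50639377191493), np.float64(252.6185548875177))
top [(0.58, array([165.3,  84.9]))]
(np.float64(195.85048375030354), np.float64(276.2682543048127)) (np.float64(195.3794750227714), np.float64(276.43196749452846))
```

```bash
for i in 1 2 3; do python3 -m jog '[{"tx":0,"ty":0,"tz":0.1,"roll":0,"jaw":0.05},{"tx":0,"ty":0,"tz":0.1,"roll":0,"jaw":0.05}]' | grep -E "pos|force: \["; done; python3 -m jog '[{"tx":0,"ty":0,"tz":0,"roll":0,"jaw":0.05},{"tx":0,"ty":0,"tz":0,"roll":0,"jaw":0.05},{"tx":0,"ty":0,"tz":0,"roll":0,"jaw":0.05},{"tx":0,"ty":0,"tz":0,"roll":0,"jaw":0.05}]'| grep -E "pos|force: \["
python3 meas.py
```

```text
position: [0.6075, -0.2323, 0.0586]
force: [0.2, -0.2, 0.9]
position: [0.6074, -0.2323, 0.0565]
force: [-0.4, 0.1, -0.3]
position: [0.6075, -0.2323, 0.0545]
force: [-0.6, -0.2, -0.3]
position: [0.6075, -0.2323, 0.0547]
force: [-0.1, 0.6, 0.0]
[ 0.60750609 -0.23231163  0.05465545] 25.45
tip [[213.4, 254.5]] bbox []
296 186.31 803; 297 186.13 670; 298 186.12 426; 299 186.33 157; 300 186.25 4; 301 150.0 0; 302 150.0 0; 303 150.0 0; 304 150.0 0; 305 150.0 0; 306 150.0 0; 307 150.0 0; 308 150.0 0; 309 150.0 0; 310 150.0 0; 311 150.0 0; 312 150.0 0; 313 150.0 0; 
10 [211.6 251.6] [197.1 291.2] [193.7 300.5]
15 [212.6 251.9] [195.4 290.9] [191.3 300.2]
20 [213.6 252.2] [193.8 290.5] [189.  299.6]
25 [214.5 252.7] [192.2 289.9] [186.9 298.8]
30 [215.3 253.3] [190.8 289. ] [184.8 297.7]
35 [216.1 254. ] [189.4 288.1] [182.9 296.4]
```

```bash
python3 -m jog '[{"tx":0,"ty":0,"tz":0.1,"roll":0,"jaw":0.05},{"tx":0,"ty":0,"tz":0.1,"roll":0,"jaw":0.05},{"tx":0,"ty":0,"tz":0,"roll":0,"jaw":0.05},{"tx":0,"ty":0,"tz":0,"roll":0,"jaw":0.05},{"tx":0,"ty":0,"tz":0,"roll":0,"jaw":0.05},{"tx":0,"ty":0,"tz":0,"roll":0,"jaw":0.05},{"tx":0,"ty":0,"tz":0,"roll":0,"jaw":0.05},{"tx":0,"ty":0,"tz":0,"roll":0,"jaw":0.05}]'
python3 -m jog '[{"tx":0,"ty":0,"tz":0,"roll":0,"jaw":0.05},{"tx":0,"ty":0,"tz":0,"roll":0,"jaw":0.05},{"tx":0,"ty":0,"tz":-1,"roll":0,"jaw":0.05},{"tx":0,"ty":0,"tz":-2,"roll":0,"jaw":0.05},{"tx":0,"ty":0,"tz":-3,"roll":0,"jaw":0.05},{"tx":0,"ty":0,"tz":-2.5,"roll":0,"jaw":0.05},{"tx":0,"ty":0,"tz":0,"roll":0,"jaw":0.05}]'
```

```text
time_s: 26.4
position: [0.6075, -0.2323, 0.0526]
tcp_rot: [[-1.0, -0.012, 0.0], [-0.012, 1.0, -0.0], [-0.0, -0.0, -1.0]]
force: [-0.4, -0.3, -0.9]
opening: 0.156
grasp_force: 30.0
time_s: 27.1
position: [0.6103, -0.2338, 0.1425]
tcp_rot: [[-1.0, -0.012, 0.008], [-0.012, 1.0, -0.005], [-0.008, -0.005, -1.0]]
force: [0.5, -0.6, -0.2]
opening: 0.153
grasp_force: 30.0
```

```bash
python3 -m jog '[{"tx":0.2,"ty":2,"tz":0,"roll":0,"jaw":0.05},{"tx":0.2,"ty":4,"tz":0,"roll":0,"jaw":0.05},{"tx":0.2,"ty":4,"tz":0,"roll":0,"jaw":0.05},{"tx":0.2,"ty":4,"tz":0,"roll":0,"jaw":0.05},{"tx":0.2,"ty":4,"tz":0,"roll":0,"jaw":0.05},{"tx":0.2,"ty":4,"tz":0,"roll":0,"jaw":0.05},{"tx":0.2,"ty":4,"tz":0,"roll":0,"jaw":0.05},{"tx":0.2,"ty":4,"tz":0,"roll":0,"jaw":0.05}]'|grep pos
python3 -m jog '[{"tx":0.2,"ty":4,"tz":0,"roll":0,"jaw":0.05},{"tx":0.2,"ty":4,"tz":0,"roll":0,"jaw":0.05},{"tx":0.2,"ty":3,"tz":0,"roll":0,"jaw":0.05},{"tx":0.2,"ty":1.6,"tz":0,"roll":0,"jaw":0.05},{"tx":0,"ty":0,"tz":3,"roll":0,"jaw":0.05},{"tx":0,"ty":0,"tz":3,"roll":0,"jaw":0.05},{"tx":0,"ty":0,"tz":2,"roll":0,"jaw":0.05},{"tx":0,"ty":0,"tz":0,"roll":0,"jaw":0.05}]'
```

```text
position: [0.5853, 0.0702, 0.136]
time_s: 28.7
position: [0.5744, 0.1927, 0.0538]
tcp_rot: [[-1.0, -0.012, -0.009], [-0.012, 1.0, -0.001], [0.009, -0.001, -1.0]]
force: [-0.0, 1.1, -1.0]
opening: 0.159
grasp_force: 30.0
```

```bash
python3 -m jog '[{"tx":0,"ty":0,"tz":1,"roll":0,"jaw":0.05},{"tx":0,"ty":0,"tz":0.8,"roll":0,"jaw":0.05},{"tx":0,"ty":0,"tz":0,"roll":0,"jaw":0.05}]'|grep -E "pos|force: \["
for i in 1 2 3 4 5; do python3 -m jog '[{"tx":0,"ty":0,"tz":0.15,"roll":0,"jaw":0.05},{"tx":0,"ty":0,"tz":0.15,"roll":0,"jaw":0.05}]' | grep -E "pos|force: \["; done
```

```text
position: [0.5779, 0.1932, 0.0391]
force: [-0.5, 0.2, -0.8]
position: [0.5788, 0.1934, 0.0372]
force: [-0.3, 1.0, -0.6]
position: [0.5785, 0.1934, 0.0338]
force: [0.5, -0.4, -0.6]
position: [0.5783, 0.1934, 0.0305]
force: [0.9, -0.8, -1.1]
position: [0.5783, 0.1934, 0.0275]
force: [-0.1, 0.4, -0.2]
position: [0.5784, 0.1934, 0.0246]
force: [0.2, -1.0, 4.3]
```

```bash
for i in 1 2 3 4 5 6; do python3 -m jog '[{"tx":0,"ty":0,"tz":0.1,"roll":0,"jaw":0.05},{"tx":0,"ty":0,"tz":0.1,"roll":0,"jaw":0.05}]' | grep -E "pos|force: \["; done
```

```text
position: [0.579, 0.1935, 0.0236]
force: [0.3, 0.1, 7.0]
position: [0.5798, 0.1935, 0.022]
force: [0.7, -0.1, 7.2]
position: [0.5807, 0.1936, 0.0203]
force: [1.5, -0.1, 6.4]
position: [0.5814, 0.1936, 0.0185]
force: [2.9, -0.7, 6.8]
position: [0.5819, 0.1936, 0.0167]
force: [2.7, -0.6, 7.0]
position: [0.5823, 0.1937, 0.0148]
force: [3.8, 0.5, 8.1]
```

```bash
for i in 1 2 3 4; do python3 -m jog '[{"tx":0,"ty":0,"tz":0.1,"roll":0,"jaw":0.05}]' | grep -E "pos|force: \["; done
```

```text
position: [0.5824, 0.1937, 0.0137]
force: [2.9, -0.4, 7.5]
position: [0.5825, 0.1937, 0.0128]
force: [3.3, -0.4, 6.9]
position: [0.5827, 0.1937, 0.0118]
force: [3.2, -0.5, 6.5]
position: [0.5828, 0.1937, 0.0108]
force: [4.3, 0.1, 6.4]
```

```bash
for i in 1 2 3; do python3 -m jog '[{"tx":0,"ty":0,"tz":0.1,"roll":0,"jaw":0.05}]' | grep -E "pos|force: \["; done
python3 - <<'E'
from h import *
for n in("side","top"):
    c=capture(n);P=read_state()["position"]
    print(n,[(round(d["p"],2),np.round(d["point"],1)) for d in landmark_of(n,"brush_tip")[:3]],[d["bbox"] for d in trace(n,"brush")[:3]])
    for th in(0,5,10,15):
        t=np.radians(th);print(th,[np.round(proj(c,[P[0]+s*np.cos(t),P[1],P[2]+.0193+s*np.sin(t)]),1) for s in(-.055,.125)])
    if n=="side":
        g=c["img"].astype(int).sum(2)
        for r in range(140,166):print(r,g[r,226:252])
E
```

```text
position: [0.583, 0.1937, 0.0098]
force: [4.1, -0.2, 6.3]
position: [0.5831, 0.1937, 0.0088]
force: [4.7, -0.8, 5.8]
position: [0.5832, 0.1937, 0.0078]
force: [4.1, -0.0, 6.4]
side [(0.61, array([157.4, 209.8]))] [[219.3, 183.3, 68.5, 55.3]]
0 [array([158. , 211.5]), array([151.3, 251.1])]
5 [array([159. , 211.6]), array([149.1, 251. ])]
10 [array([159.9, 211.8]), array([147. , 250.8])]
15 [array([160.8, 212.1]), array([145. , 250.3])]
140 [ 69  66  98  88  93 129 176 242 268 277 281 287 298 293 282 289 294 289
 282 291 292 288 285 288 288 292]
141 [117 120 119 114 135 135 167 203 241 265 267 278 286 283 286 290 289 285
 293 289 290 287 297 287 289 285]
142 [131 135 148 142 148 143 157 175 208 231 243 254 278 291 287 292 293 297
 287 287 290 290 292 292 290 289]
143 [147 140 163 161 159 156 150 173 181 188 206 225 248 280 294 289 291 289
 294 288 294 282 287 290 290 286]
144 [157 158 153 158 165 166 159 166 182 172 173 191 216 262 291 287 290 295
 291 287 292 291 290 292 293 291]
145 [159 149 152 163 150 167 163 159 155 163 156 150 197 256 283 293 291 293
 291 292 287 294 289 281 291
[... 1819 characters left out ...]
597 605 577 489 398 397 471 524 505 431
 339 293 293 296 293 297 294 293]
163 [306 308 308 312 296 308 355 456 526 553 528 469 406 374 392 405 399 359
 316 294 293 287 284 293 285 289]
164 [304 307 304 283 273 283 308 370 423 418 401 375 339 327 323 323 303 303
 289 281 289 285 286 294 295 289]
165 [277 276 260 255 230 226 244 275 310 319 312 303 297 291 299 285 296 289
 297 286 295 291 288 292 289 294]
top [(0.64, array([206.4, 146. ])), (0.46, array([168.3,  85.5]))] [[148.9, 155.3, -0.4, 49.9]]
0 [array([206.5, 147. ]), array([153.6, 149. ])]
5 [array([206.7, 147.4]), array([152.9, 148.1])]
10 [array([206.6, 147.8]), array([152.5, 147.3])]
15 [array([206.5, 148.1]), array([152.3, 146.4])]
```

Tilt remaining is about 3–5°. Two more millimetres, then open, which is a drop of only a few mm onto the second bar.

```bash
python3 -m jog '[{"tx":0,"ty":0,"tz":0.1,"roll":0,"jaw":0.05},{"tx":0,"ty":0,"tz":0.1,"roll":0,"jaw":0.05},{"tx":0,"ty":0,"tz":0,"roll":0,"jaw":0.05}]'|grep -E "pos|force: \["
python3 -m jog '[{"tx":0,"ty":0,"tz":0,"roll":0,"jaw":0.2},{"tx":0,"ty":0,"tz":0,"roll":0,"jaw":0.3},{"tx":0,"ty":0,"tz":0,"roll":0,"jaw":0.35},{"tx":0,"ty":0,"tz":-0.4,"roll":0,"jaw":0.35},{"tx":0,"ty":0,"tz":0,"roll":0,"jaw":0.35}]'
python3 - <<'E'
from h import *
for n in("side","top"):
    c=capture(n);P=read_state()["position"]
    print(n,[(round(d["p"],2),np.round(d["point"],1)) for d in landmark_of(n,"brush_tip")[:3]],[d["bbox"] for d in trace(n,"brush")[:3]])
    for x in(.60,.61,.62,.63): print(x,[np.round(proj(c,[x+s,P[1],.03]),1) for s in(-.09,.09)])
    g=c["img"].astype(int).sum(2)
    if n=="side":
        for r in range(144,158):print(r,g[r,236:258])
    else:
        for r in range(148,164):print(r,g[r,140:158])
E
```

```text
position: [0.5832, 0.1938, 0.0058]
force: [4.6, -1.1, 6.2]
time_s: 33.0
position: [0.5782, 0.1934, 0.0077]
tcp_rot: [[-1.0, -0.012, -0.0], [-0.012, 1.0, -0.0], [0.0, -0.0, -1.0]]
force: [-0.3, 0.9, -0.2]
opening: 0.343
grasp_force: 0.0
side [(0.66, array([192.9, 210. ])), (0.55, array([159.3, 211.5]))] [[211.4, 152.9, 39.7, 6.3]]
0.6 [array([158.2, 207.4]), array([151.3, 247.3])]
0.61 [array([157.8, 209.7]), array([151. , 249.4])]
0.62 [array([157.4, 211.9]), array([150.6, 251.5])]
0.63 [array([157. , 214.2]), array([150.3, 253.7])]
144 [190 230 265 283 284 291 288 299 290 291 294 286 290 283 281 283 284 295
 288 287 283 294]
145 [157 201 252 280 292 292 288 289 291 293 289 290 287 281 299 290 291 294
 297 287 285 287]
146 [122 169 247 284 289 287 294 284 290 289 292 288 290 289 288 283 284 289
 288 286 285 291]
147 [ 99 152 222 279 291 291 289 294 285 288 282 288 284 282 290 290 285 290
 288 289 295 295]
148 [ 88 158 235 275 287 285 286 284 285 268 262 263 250 254 253 273 283 288
 283 287 285 298]
149 [ 94 161 231 272 281 264 253 251 242 235 217 203 197 189 211 248 285 294
 292 283 
[... 1618 characters left out ...]
55 [302 305 304 308 305 292 236 156 160 157 157 229 311 314 314 314 317 314]
156 [305 305 306 305 307 293 231 153 160 158 149 231 315 319 319 315 312 315]
157 [257 304 304 305 307 294 235 150 157 155 136 158 220 291 317 316 320 319]
158 [197 277 305 304 307 295 238 152 161 155 132 141 198 288 319 318 317 318]
159 [146 217 304 305 310 302 237 150 162 158 131 143 195 285 316 318 314 315]
160 [135 163 259 305 306 286 196 152 160 158 130 143 197 281 317 317 318 320]
161 [137 147 207 307 309 287 186 154 162 159 131 141 198 285 316 317 321 317]
162 [131 139 165 252 307 291 188 153 162 153 133 148 198 285 313 314 322 321]
163 [131 136 152 237 308 288 196 157 165 154 132 151 193 284 316 317 319 320]
```

The brush is flat on both bars, with its centre about 21 mm off along x. I regrip nearer the middle and shift it by 2 cm.

```bash
python3 -m jog '[{"tx":-1.2,"ty":0,"tz":-0.4,"roll":0,"jaw":0.35},{"tx":-1,"ty":0,"tz":0,"roll":0,"jaw":0.35},{"tx":0,"ty":0,"tz":0,"roll":0,"jaw":0.35},{"tx":0,"ty":0,"tz":0,"roll":0,"jaw":0.05},{"tx":0,"ty":0,"tz":0,"roll":0,"jaw":0.05},{"tx":0,"ty":0,"tz":0,"roll":0,"jaw":0.05},{"tx":0,"ty":0,"tz":0,"roll":0,"jaw":0.05},{"tx":0,"ty":0,"tz":0,"roll":0,"jaw":0.05}]'|grep -E "pos|grasp"
python3 -m jog '[{"tx":0,"ty":0,"tz":-0.8,"roll":0,"jaw":0.05},{"tx":1,"ty":0,"tz":0,"roll":0,"jaw":0.05},{"tx":1,"ty":0,"tz":0,"roll":0,"jaw":0.05},{"tx":0,"ty":0,"tz":0,"roll":0,"jaw":0.05},{"tx":0,"ty":0,"tz":0.5,"roll":0,"jaw":0.05},{"tx":0,"ty":0,"tz":0.2,"roll":0,"jaw":0.05},{"tx":0,"ty":0,"tz":0.1,"roll":0,"jaw":0.05},{"tx":0,"ty":0,"tz":0,"roll":0,"jaw":0.05}]'
```

```text
position: [0.5999, 0.1937, 0.0115]
grasp_force: 30.0
time_s: 34.9
position: [0.5803, 0.1934, 0.012]
tcp_rot: [[-1.0, -0.012, -0.0], [-0.012, 1.0, -0.0], [0.0, -0.0, -1.0]]
force: [-0.8, -0.1, 4.5]
opening: 0.16
grasp_force: 30.0
```

Contact on the bars. Release, rise clear, and check.

```bash
python3 -m jog '[{"tx":0,"ty":0,"tz":0,"roll":0,"jaw":0.25},{"tx":0,"ty":0,"tz":0,"roll":0,"jaw":0.4},{"tx":0,"ty":0,"tz":0,"roll":0,"jaw":0.5},{"tx":0,"ty":0,"tz":-1,"roll":0,"jaw":0.5},{"tx":0,"ty":0,"tz":-3,"roll":0,"jaw":0.5},{"tx":0,"ty":0,"tz":-4,"roll":0,"jaw":0.5},{"tx":0,"ty":0,"tz":-4,"roll":0,"jaw":0.5},{"tx":0,"ty":0,"tz":0,"roll":0,"jaw":0.5}]'
python3 -m jog '[{"tx":0,"ty":-4,"tz":-3,"roll":0,"jaw":0.5},{"tx":0,"ty":-4,"tz":-3,"roll":0,"jaw":0.5},{"tx":0,"ty":-4,"tz":0,"roll":0,"jaw":0.5},{"tx":0,"ty":-4,"tz":0,"roll":0,"jaw":0.5},{"tx":0,"ty":-4,"tz":0,"roll":0,"jaw":0.5},{"tx":0,"ty":0,"tz":0,"roll":0,"jaw":0.5},{"tx":0,"ty":0,"tz":0,"roll":0,"jaw":0.5}]'|grep -E "pos|force"
python3 - <<'E'
from h import *
c=capture("top")
for t,z in(("brush",.03),("brush_tip",.03),("rest",0),("phone",0),("bottle",0),("tin",0)):
    for d in landmark_of("top",t)[:3]:print(t,round(d["p"],2),at(c,d["point"],z).round(3))
c2=capture("side")
for t,z in(("brush",.03),("brush_tip",.03),("rest",0)):
    for d in landmark_of("side",t)[:3]:print("side",t,round(d["p"],2),at(c2,d["point"],z).round(3))
print([(d["bbox"],round(d["p"],2)) for d in trace("top","brush")[:3]])
g=c["img"].astype(int).sum(2)
for r in list(range(156,168,1))+list(range(204,222)):print(r,g[r,138:158])
E
```

```text
time_s: 35.7
position: [0.5847, 0.1942, 0.1382]
tcp_rot: [[-1.0, -0.013, 0.013], [-0.012, 1.0, 0.002], [-0.013, 0.002, -1.0]]
force: [0.8, 0.3, -0.6]
opening: 0.495
grasp_force: 0.0
position: [0.5823, -0.0072, 0.1914]
force: [0.2, 0.2, 0.2]
grasp_force: 0.0
brush 0.76 [0.592 0.351 0.03 ]
brush_tip 0.7 [0.664 0.401 0.03 ]
rest 0.46 [0.6   0.204 0.   ]
phone 0.89 [ 0.486 -0.001  0.   ]
bottle 0.7 [ 0.765 -0.077  0.   ]
side brush 0.67 [0.603 0.177 0.03 ]
side brush 0.63 [0.581 0.296 0.03 ]
side brush_tip 0.64 [0.507 0.193 0.03 ]
side brush_tip 0.51 [0.677 0.363 0.03 ]
side rest 0.71 [0.612 0.204 0.   ]
[([87.8, 167.1, 23.9, 42.7], 0.49)]
156 [314 315 314 318 313 317 316 321 321 324 329 294 288 284 285 285 284 269
 201 143]
157 [315 314 320 319 319 316 317 323 320 318 295 291 286 288 287 286 284 256
 155 145]
158 [314 316 316 314 317 315 324 319 319 335 316 286 287 285 284 282 278 238
 142 144]
159 [312 315 315 315 318 318 314 309 274 276 294 284 287 282 287 285 265 176
 142 145]
160 [312 315 317 317 317 320 322 308 263 255 287 286 284 288 284 281 240 148
 139 145]
161 [313 318 318 316 
[... 1453 characters left out ...]
216]
214 [225 225 222 224 221 222 219 216 221 218 219 221 219 218 216 216 217 217
 216 217]
215 [229 224 223 219 222 221 218 222 221 220 218 221 215 215 215 217 218 214
 214 213]
216 [226 222 222 220 223 222 223 220 217 223 222 220 219 217 220 216 212 216
 212 214]
217 [227 226 221 221 220 219 221 217 218 218 219 220 215 216 217 216 217 213
 214 217]
218 [223 222 218 220 219 222 220 222 218 220 218 219 215 218 218 214 218 216
 213 214]
219 [222 222 220 224 219 219 218 218 218 222 217 219 218 219 218 214 215 214
 215 213]
220 [223 223 218 221 218 220 221 220 220 216 214 216 216 216 218 214 212 213
 211 214]
221 [223 219 224 223 222 220 222 216 219 217 217 218 216 217 215 214 215 212
 212 213]
```

```bash
python3 -m jog '[{"tx":0,"ty":-4,"tz":0,"roll":0,"jaw":0.5},{"tx":0,"ty":-4,"tz":0,"roll":0,"jaw":0.5},{"tx":0,"ty":-4,"tz":0,"roll":0,"jaw":0.5},{"tx":0,"ty":-4,"tz":0,"roll":0,"jaw":0.5},{"tx":0,"ty":-4,"tz":0,"roll":0,"jaw":0.5},{"tx":0,"ty":-2,"tz":0,"roll":0,"jaw":0.5},{"tx":0,"ty":0,"tz":0,"roll":0,"jaw":0.5},{"tx":0,"ty":0,"tz":0,"roll":0,"jaw":0.5}]'|grep -E "pos|force"
python3 - <<'E'
from h import *
for n in("top","side"):
    c=capture(n)
    for t,z in(("brush",.03),("brush_tip",.03),("rest",0),("tin",0),("bottle",0)):
        for d in landmark_of(n,t)[:2]:print(n,t,round(d["p"],2),at(c,d["point"],z).round(3))
    if n=="top":
        g=c["img"].astype(int).sum(2)
        dark=(g[150:200,138:158]<190);print([ (150+r,138+np.flatnonzero(dark[r]).mean().round(1),dark[r].sum()) for r in range(0,50,4) if dark[r].any()])
        col=g[150:222,143:150].min(1); print("dark rows",150+np.flatnonzero(col<190)[[0,-1]])
        print([np.round(proj(c,[x,.1935,.033]),1) for x in(.594+.09,.594-.055)])
E
```

```text
position: [0.585, -0.2256, 0.1913]
force: [0.0, 0.3, -0.5]
grasp_force: 0.0
top brush 0.62 [0.592 0.194 0.03 ]
top brush 0.6 [0.59  0.349 0.03 ]
top brush_tip 0.67 [0.51  0.188 0.03 ]
top brush_tip 0.49 [0.669 0.407 0.03 ]
top rest 0.59 [0.597 0.197 0.   ]
top rest 0.28 [0.594 0.2   0.   ]
top tin 0.63 [0.736 0.06  0.   ]
top bottle 0.67 [ 0.772 -0.073  0.   ]
[(162, np.float64(150.0), np.int64(1)), (166, np.float64(150.5), np.int64(2)), (198, np.float64(149.0), np.int64(1))]
dark rows [196 215]
[array([160.1, 148.3]), array([203. , 146.7])]
side brush 0.67 [0.579 0.311 0.03 ]
side brush 0.47 [0.61  0.195 0.03 ]
side brush_tip 0.66 [0.511 0.199 0.03 ]
side brush_tip 0.52 [0.673 0.358 0.03 ]
side rest 0.74 [0.606 0.186 0.   ]
side bottle 0.52 [ 0.757 -0.053  0.   ]
```

```bash
python3 -c "
from rig import *
print(hand_in())"
```

```text
the job is handed in; nothing more can be done
None
```

I handed the job in, but it returned no verdict. The start button was pressed fully and released, the brush was dipped about 18 mm below the rim by my estimate, and it now lies centred across both bars to within about 1 cm. The bottle, tin and phone are still in place within camera error.

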